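# Key a knurled filter cell onto a sprung bench mount

## Robot

A 7-joint arm with a two-finger parallel gripper is mounted at the origin on a cart in front of the work surface, level with it; the furniture and walls round the work are solid. World frame = base frame: x ahead of the robot, y to its left, z up, the work surface at z = 0. Lengths are in m, angles in rad, forces in N, time in s.
With the tool pointing down it reaches from about 0.35 to 0.9 m from the base axis. Payload 7.2 kg.
Tool frame: the origin (TCP) lies midway between the tips of the shut fingers; the grasp point (between the pads) lies 19 mm behind it; z points along the fingers, x is the direction in which the jaws open and shut, and the axes are right-handed (so a half turn about z gives the same grasp; the last joint's range is limited). The gripper opens to 88 mm and grips with 3 to 60 N. Pads are 20 mm wide; open, the fingers measure 115 mm over their backs; the gripper's body (75 mm by 178 mm) begins 61 mm behind the grasp point.
Start: joints at [1.091, 0.411, -0.013, 1.596, 0.006, 1.134, -0.082], TCP at [0.25, -0.573, 0.223] pointing down, gripper open.
Joint ranges: [-2.95, 2.95], [-0.29, 1.99], [-1.47, 1.44], [0.14, 2.54], [-1.03, 4.17], [0.13, 1.85], [-2.86, 2.86]. Speed limits (rad/s): [2.39, 2.39, 3.01, 3.01, 3.14, 3.14, 3.14].

## Interface

Orientations are given as a rotation vector (axis times angle).
In Python, from station import robot, capture, camera_params, workorder gives the robot as it stands.
- The arm moves only by the tool apply_moves, never from a script. Its argument "targets" is a list that holds one entry, the list of rows, each a list of 5 numbers: the opening, from 0 (shut) to 1 (fully open), then the shift along the tool's x, y, z in mm, then the turn about the tool's z in degrees. In form: [[[gripper, tx, ty, tz, yaw], ...]]. A call has exactly 5 rows; each row is the pose to reach, as a shift and turn from the pose commanded when the call began, along the tool's axes at that moment; what a row does not reach only later rows make up. A row lasts 1/8 s, in which the tool goes at most 62.5 mm and 10.7 degrees, less where a joint would pass 70% of its speed; a pose out of reach is approached as far as the arm can. A call with a gripper value outside its range is refused whole. The fingers move at their own pace and stop on an object; "squeeze" is the grip in N (left out, the last holds). Time passes only in rows, so rows that repeat a pose let the fingers close, or fill a call up. It gives the time, the measured TCP pose, the force and the opening at its end, in the units of the state.
- robot.observe(): the state, without advancing time (a new reading comes with each control period).
- capture(name): name is "side" or "top"; returns (picture, depth): 420x560x3 uint8, red, green, blue; 420x560 float32, m along the optical axis (not along the pixel's ray), 0 where there is no reading.
- camera_params(name): a dict with "camera_matrix" (3x3 intrinsics, pixels), "rvec" (rotation vector, rad) and "tvec" (3), from world to camera coordinates, as OpenCV has them. Camera axes: x right, y down, z forward; pixel columns grow to the right and rows downward; lengths in m; the calibration is good to about 2 mm. A picture is of the moment at which its call begins. camera_params takes no time and is no camera call.
- workorder.hand_in(): hands the job in, once; it reports no verdict.
The state is a dict: "t": time; "joints": joint angles; "qvel": joint speeds; "effort": joint torques, N m; "tcp_pos": TCP position; "ee_rot": TCP orientation; "ft_force": force on the tool from outside, world axes, zero at the start; "wrist_torque": the same for the moment, N m; "opening": finger opening in m.
Only numpy, scipy, OpenCV 4.12 (cv2) and the standard library are available. Lean on these libraries where they do the work, as an engineer would, in place of code of your own. Each camera call takes 0.05 s, during which the arm holds its last target. There are 200 camera calls.

## Task

Take the round knurled filter cell out of the shallow tray and set it, filter side up, over the upright spigot of the bench mount. Its keyways are hidden inside, so turn it on the spigot by feel until it drops over the cross pins, then push it fully home against the spring seat and keep holding it there: the program finishes with the gripper still holding the cell pushed home. Do not disturb the jar, tape roll or eraser.

Things in the scene. Friction and masses are not known exactly. Their poses are not given: they have to be found in the camera images.
- cell: filter cell: dark steel knurled collar closed on top by a dark filter disc, 53 mm outside diameter over the knurl, 36 mm high, 0.11 to 0.23 kg; starts upright in the tray. Origin: centre of its open underside, z up. Bore 34 to 35 mm wide and 31 mm deep; four keyways 10 mm wide run up the bore wall from the open underside, along the cell's own +x, -x, +y and -y (not visible from outside)
- tray: shallow square aluminium tray fixed to the table, 140 x 140 mm outside, rim 3 mm thick and 16 mm high, floor 8 mm thick. Origin: centre of its underside, z up. The cell stands on its floor within 10 mm of the middle
- mount: fixed bench mount: 90 x 90 x 10 mm base plate, conical pedestal 60 mm wide at the foot up to 30 mm, upright steel spigot 31 mm in diameter with bevelled top 64 mm above the origin. Origin: centre of the underside of the base plate, on the spigot's axis, z up. The underside of the cell is 54 mm above it resting on the pins unkeyed, 46 mm when dropped over the pins onto the seat ring, 40 mm fully home
- mount_pins (a point): point on the spigot's axis at the top of its four cross pins (6 mm thick, 90 degrees apart, reaching out to 21 mm radius). The pins' angle about the upright axis is drawn anew each time and NOT given by this frame or the mount's: turning the cell through up to 90 degrees finds it; the cell enters within about 0.1 rad of true
- seat (a joint): brass seat ring (50 mm diameter) round the spigot below the pins, on a spring: 0 = up (top 46 mm above the mount's origin), 0.006 m = fully down on its stop (cell home). The spring pushes up with about 4 N at 0 and 8 N at 0.006 m
- screw_jar: jar of screws with black lid, 56 mm wide, 58 mm high, bystander. Origin: centre of its underside
- tape_roll: yellow roll of tape lying flat, 58 mm wide, 12 mm high, bystander. Origin: centre of its underside
- eraser: eraser, 21 x 46 x 12 mm, bystander. Origin: centre of its underside
Things that resemble listed ones, but are neither listed nor needed, are in the scene too. There is more than one size of the cell; the one meant has the size given above.

How it is judged:
By the outcome, as a careful person would: the job done as asked, in the order asked, and still so for the second after the job is handed in, while the arm keeps its last pose, push and grip.
It also fails if it takes over 51 s, if anything falls off the work surface, if the arm or the gripper's body presses on something with over 40 N, if the wrist force passes 120 N, or if a joint passes its speed limit or range.

## Working session

There is one attempt and no reset: what is moved stays moved. The work goes in short steps, Python scripts to look and compute and a tool call to move; the robot and the scene stay as the last step left them, time stands still between calls to the robot, and variables do not carry over. Pictures are saved under pics/ and viewed, about 8 in all and at most 12, crops included, and the job is handed in when it is done.

Besides the shell and the picture viewer there is one more tool, called after "Emit:" in YAML: its name, and indented under it one key for each argument. apply_moves: Moves the arm, as the interface text tells. Its arguments: {"type":"object","properties":{"targets":{"type":"array","items":{"type":"array","items":{"type":"array","items":{"type":"number"}}}},"squeeze":{"type":"number"}},"required":["targets"]}

```bash
ls; mkdir -p pics
cat > h.py <<'E'
import numpy as np, cv2
from station import robot, capture, camera_params, workorder
def save(n,name):
    p,d=capture(n); cv2.imwrite(f'pics/{name}.png',p[:,:,::-1]); np.savez(f'pics/{name}.npz',p=p,d=d); return p,d
def cam(n):
    c=camera_params(n); return np.array(c['camera_matrix']),cv2.Rodrigues(np.array(c['rvec'],float))[0],np.array(c['tvec'],float).ravel()
def plane(n,u,v,z):
    K,R,t=cam(n); o=-R.T@t; r=R.T@np.linalg.inv(K)@[u,v,1]; return o+r*(z-o[2])/r[2]
def pts(n,d):
    K,R,t=cam(n); v,u=np.indices(d.shape); q=np.stack([(u-K[0,2])/K[0,0]*d,(v-K[1,2])/K[1,1]*d,d],-1)-t
    return q@R
def proj(n,P):
    K,R,t=cam(n); q=K@(R@np.array(P)+t); return q[:2]/q[2]
E
python3 - <<'E'
from h import *
for n in('side','top'):
    save(n,n+'0'); K,R,t=cam(n); print(n,K.round(1).tolist(),(-R.T@t).round(3),R[2].round(2))
s=robot.observe(); print({k:np.round(v,3) for k,v in s.items()})
E
```

```text
pics
side [[543.4, 0.0, 273.2], [0.0, 543.4, 214.0], [0.0, 0.0, 1.0]] [ 0.532 -0.618  0.668] [ 0.01  0.75 -0.66]
top [[457.3, 0.0, 282.6], [0.0, 457.3, 213.1], [0.0, 0.0, 1.0]] [0.433 0.053 0.892] [ 0.12 -0.   -0.99]
{'t': np.float64(0.1), 'joints': array([ 1.091,  0.412, -0.013,  1.597,  0.006,  1.134, -0.082]), 'qvel': array([ 0.001, -0.005,  0.001, -0.003,  0.   , -0.001,  0.002]), 'effort': array([ 3.0000e-03, -5.8910e+01,  6.4400e-01, -2.9171e+01, -5.4000e-02,
        1.5000e-02,  0.0000e+00]), 'tcp_pos': array([ 0.25 , -0.572,  0.222]), 'ee_rot': array([-2.628e+00,  1.720e+00,  2.000e-03]), 'ft_force': array([-0.219, -0.271, -0.105]), 'wrist_torque': array([ 0.022, -0.002,  0.03 ]), 'opening': np.float64(0.088)}
```

View pics/top0.png

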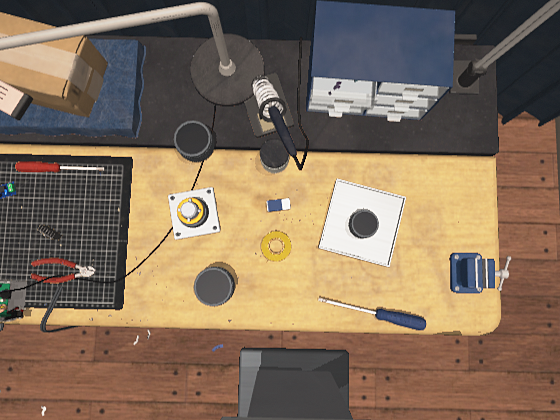

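View pics/side0.png

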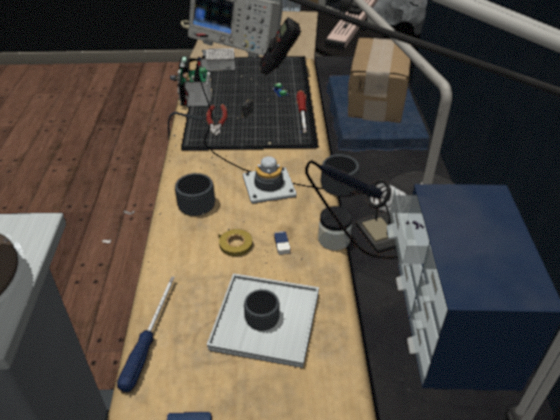

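The top view shows the tray at (362,222) with the small dark cell at (363,223), the mount at (193,212), larger lookalike cells at (193,140) and (214,286), and the tape and eraser between tray and mount. The side view agrees: cell (262,308), mount (269,175).

Run:
```python
from h import *
for n,roi_c,roi_m in (('top',(362,222,30),(193,211,16)),('side',(262,308,28),(268,172,22))):
    z=np.load(f'pics/{n}0.npz'); p,d=z['p'],z['d']; P=pts(n,d)
    def box(r): u,v,w=r; return np.s_[v-w:v+w,u-w:u+w]
    b=box(roi_c); Q=P[b].reshape(-1,3)
    print(n,'cell z pct',np.percentile(Q[:,2],[5,50,90,97]).round(4))
    for lo,hi in((.039,.05),(.03,.06)):
        m=(Q[:,2]>lo)&(Q[:,2]<hi)
        if m.sum()>10:
            q=Q[m][:,:2].astype(np.float32); print(m.sum(),cv2.minEnclosingCircle(q),q.mean(0))
    hsv=cv2.cvtColor(p[b],cv2.COLOR_RGB2GRAY); m=(hsv<100).astype(np.uint8)
    c=max(cv2.findContours(m,0,2)[0],key=cv2.contourArea); (u,v),r=cv2.minEnclosingCircle(c); el=cv2.fitEllipse(c)
    print('dark',el, plane(n,el[0][0]+roi_c[0]-roi_c[2],el[0][1]+roi_c[1]-roi_c[2],.044 if n=='top' else .026))
    b=box(roi_m); Q=P[b].reshape(-1,3); print('mount zmax',np.percentile(Q[:,2],[50,90,97,99]).round(4))
    for lo,hi in((.06,.068),(.04,.05)):
        m=(Q[:,2]>lo)&(Q[:,2]<hi)
        if m.sum()>10:
            q=Q[m][:,:2].astype(np.float32); print(lo,m.sum(),cv2.minEnclosingCircle(q),q.mean(0))
p=np.load('pics/top0.npz')['p'];s=np.load('pics/side0.npz')['p']
a=cv2.resize(p[175:255,150:240],None,fx=4,fy=4,interpolation=3);b=cv2.resize(s[135:215,220:320],None,fx=4,fy=4,interpolation=3)
cv2.imwrite('pics/m.png',np.hstack([a,b])[:,:,::-1])
```

```text
top cell z pct [0.0054 0.0083 0.0432 0.0449]
605 ((0.5207443237304688, -0.10326074808835983), 0.026600336655974388) [ 0.5208652  -0.10348471]
642 ((0.5209966897964478, -0.10373436659574509), 0.027066169306635857) [ 0.52049285 -0.10276755]
dark ((31.335784912109375, 31.642549514770508), (25.041349411010742, 26.67212677001953), 93.010986328125) [ 0.52082709 -0.10125714  0.044     ]
mount zmax [0.0435 0.0633 0.0649 0.0662]
0.06 198 ((0.5365418791770935, 0.22333532571792603), 0.01539516169577837) [0.5362359  0.22304632]
0.04 271 ((0.5365268588066101, 0.22310931980609894), 0.025063103064894676) [0.5349078  0.22112088]
side cell z pct [0.0062 0.0092 0.0437 0.0446]
815 ((0.5228585004806519, -0.10455575585365295), 0.02705475501716137) [ 0.52248293 -0.10626487]
972 ((0.5230035185813904, -0.10507748275995255), 0.027491649612784386) [ 0.52261096 -0.1090048 ]
dark ((27.83604621887207, 30.305927276611328), (35.983646392822266, 41.522918701171875), 169.8300018310547) [ 0.52279737 -0.10476406  0.026     ]
mount zmax [0.0104 0.0523 0.0639 0.0655]
0.06 123 ((0.5385346412658691, 0.22086024284362793), 0.015468478202819824) [0.5379651  0.21956831]
0.04 204 ((0.5387989282608032, 0.22063042223453522), 0.025709258392453194) [0.5380302 0.2107466]
```

View pics/m.png

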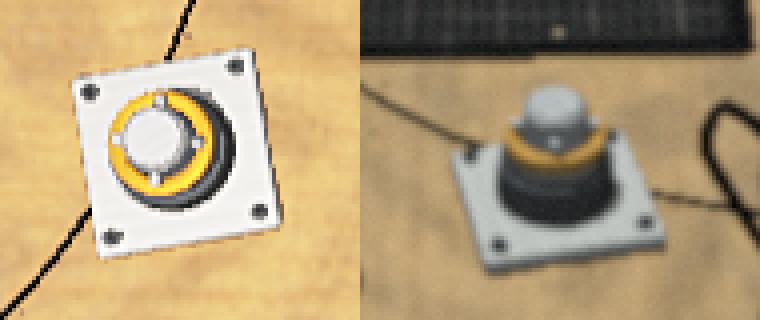

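The enlarged crop shows the spigot with its four pins lying near the image axes (pins at about (160,100), (115,140), (197,143) and (155,180) in the crop). The sizes agree with the specification (cell radius 26.6 mm at z 0.044, spigot radius 15.4 mm at z 0.064). Next I work out the shifts and check that the path is clear.

```bash
cat >> h.py <<'E'
def tool(dst):
    s=robot.observe(); R=cv2.Rodrigues(np.array(s['ee_rot'],float))[0]; return (R.T@(np.array(dst)-s['tcp_pos'])*1000).round(1)
E
python3 - <<'E'
from h import *
s=robot.observe(); R=cv2.Rodrigues(np.array(s['ee_rot'],float))[0]; print(R.round(4), s['tcp_pos'])
print(tool([.5217,-.104,.15]), tool([.5217,-.104,.016]), tool([.5373,.2218,.11]))
for n in('top','side'):
    Q=pts(n,np.load(f'pics/{n}0.npz')['d']).reshape(-1,3)
    for x0,x1,y0,y1 in((.3,.52,-.5,-.2),(.42,.62,-.2,.0),(.42,.62,0,.15),(.42,.62,.15,.35),(.62,.66,-.2,.35)):
        m=(Q[:,0]>x0)&(Q[:,0]<x1)&(Q[:,1]>y0)&(Q[:,1]<y1); print(n,(x0,x1,y0,y1),m.sum(),Q[m,2].max().round(3) if m.any() else '')
E
```

```text
[[ 4.003e-01 -9.164e-01 -7.000e-04]
 [-9.164e-01 -4.003e-01  1.300e-03]
 [-1.400e-03  1.000e-04 -1.000e+00]] [ 0.24995724 -0.57233646  0.2219011 ]
[-320.3 -436.5   72.3] [-320.1 -436.5  206.3] [-612.5 -581.2  112.7]
top (0.3, 0.52, -0.5, -0.2) 9546 0.073
top (0.42, 0.62, -0.2, 0.0) 10294 0.047
top (0.42, 0.62, 0, 0.15) 8777 0.892
top (0.42, 0.62, 0.15, 0.35) 10348 0.068
top (0.62, 0.66, -0.2, 0.35) 5952 0.187
side (0.3, 0.52, -0.5, -0.2) 6259 0.067
side (0.42, 0.62, -0.2, 0.0) 13975 0.046
side (0.42, 0.62, 0, 0.15) 7008 0.202
side (0.42, 0.62, 0.15, 0.35) 6109 0.066
side (0.62, 0.66, -0.2, 0.35) 5692 0.187
```

Emit:
apply_moves:
  targets:
    - [[0.85, -40, -54, 0, 0], [0.85, -80, -109, 0, 0], [0.85, -123, -168, 0, 0], [0.85, -166, -226, 5, 0], [0.85, -205, -280, 10, 0]]
  squeeze: 45

```text
t: 0.72
tcp_pos: [0.4077, -0.3009, 0.2149]
ee_rot: [2.629, -1.72, 0.0]
ft_force: [0.6, -0.3, 0.9]
opening: 0.0745
```

Run:
```python
from h import *
for n in('top','side'):
    d=np.load(f'pics/{n}0.npz')['d'];Q=pts(n,d)[d>0]
    m=(Q[:,2]>.08)&(Q[:,2]<.4)&(Q[:,0]>.4)&(Q[:,0]<.68)&(Q[:,1]>-.2)&(Q[:,1]<.35)
    q=Q[m]; print(n,m.sum(),q[np.argsort(q[:,0])][:40:4].round(3).tolist())
print(tool([.5217,-.104,.12]), tool([.5217,-.104,.016]))
```

```text
top 504 [[0.588, 0.026, 0.188], [0.589, 0.028, 0.188], [0.59, 0.028, 0.193], [0.591, 0.027, 0.195], [0.592, 0.028, 0.197], [0.593, 0.028, 0.198], [0.594, 0.029, 0.201], [0.596, 0.029, 0.202], [0.596, 0.027, 0.199], [0.598, 0.021, 0.174]]
side 831 [[0.59, 0.023, 0.189], [0.59, 0.024, 0.187], [0.591, 0.022, 0.193], [0.592, 0.025, 0.19], [0.592, 0.023, 0.184], [0.593, 0.025, 0.197], [0.593, 0.024, 0.192], [0.593, 0.024, 0.19], [0.593, 0.023, 0.182], [0.594, 0.023, 0.193]]
[-134.9 -183.2   94.9] [-134.9 -183.2  198.9]
```

Emit:
apply_moves:
  targets:
    - [[0.85, -36, -49, 20, 0], [0.85, -72, -98, 45, 0], [0.85, -100, -137, 70, 0], [0.85, -115, -156, 92, 0], [0.85, -115, -156, 115, 0]]

```text
t: 1.35
tcp_pos: [0.5049, -0.1322, 0.0991]
ee_rot: [-2.631, 1.714, 0.001]
ft_force: [-0.0, -0.2, 0.4]
opening: 0.0745
```

Run:
```python
from h import *
print(tool([.5217,-.104,.016]), robot.observe()['tcp_pos'])
```

```text
[-19.  -26.7  83.1] [ 0.50491217 -0.13222332  0.09905556]
```

Emit:
apply_moves:
  targets:
    - [[0.85, 0, 0, 0, 0], [0.85, 0, 0, 15, 0], [0.85, 0, 0, 30, 0], [0.85, 0, 0, 35, 0], [0.85, 0, 0, 35, 0]]

```text
t: 1.98
tcp_pos: [0.5038, -0.1351, 0.0647]
ee_rot: [2.628, -1.72, -0.001]
ft_force: [0.5, 0.2, -0.2]
opening: 0.0745
```

Run:
```python
from h import *
print(tool([.5217,-.104,.016]), robot.observe()['tcp_pos'])
p,d=save('side','side1'); P=pts('side',d)
cv2.imwrite('pics/s1.png',cv2.resize(p[220:370,170:370],None,fx=4,fy=4,interpolation=3)[:,:,::-1])
```

```text
[-21.3 -28.9  48.7] [ 0.50377894 -0.13506786  0.06467599]
```

View pics/s1.png

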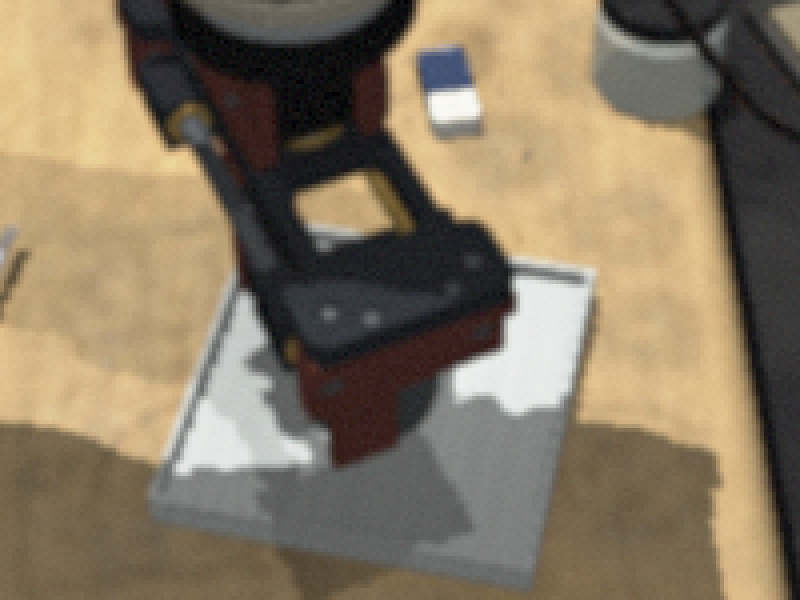

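The side view shows the open gripper short of the cell and above it (cell about (400,400) in the crop), with all else undisturbed. The speed limit clipped the commanded motion, so from here I work from the measured pose.

Emit:
apply_moves:
  targets:
    - [[0.85, -11, -15, 0, 0], [0.85, -21, -29, 0, 0], [0.85, -21, -29, 15, 0], [0.85, -21, -29, 30, 0], [0.85, -21, -29, 30, 0]]

```text
t: 2.65
tcp_pos: [0.5205, -0.1044, 0.0331]
ee_rot: [2.627, -1.72, -0.005]
ft_force: [-0.2, 0.6, -0.3]
opening: 0.0745
```

Run:
```python
from h import *
print(tool([.5217,-.104,.016]), robot.observe()['tcp_pos'])
```

```text
[ 0.1 -1.3 17.1] [ 0.5205408  -0.10441146  0.03308997]
```

Emit:
apply_moves:
  targets:
    - [[0.85, 0, -1, 17, 0], [0.85, 0, -1, 17, 0], [0.5, 0, -1, 17, 0], [0.4, 0, -1, 17, 0], [0.4, 0, -1, 17, 0]]
  squeeze: 45

```text
t: 3.28
tcp_pos: [0.5233, -0.1037, 0.0184]
ee_rot: [-2.628, 1.72, -0.001]
ft_force: [-0.2, 0.9, 0.6]
opening: 0.0505
```

Emit:
apply_moves:
  targets:
    - [[0.4, 0, 0, 0, 0], [0.4, 0, 0, 0, 0], [0.4, 0, 0, 0, 0], [0.4, 0, 0, -10, 0], [0.4, 0, 0, -15, 0]]

```text
t: 3.9
tcp_pos: [0.5232, -0.1038, 0.0335]
ee_rot: [-2.629, 1.72, -0.0]
ft_force: [0.6, 0.3, -1.2]
opening: 0.0507
```

Run:
```python
from h import *
s=robot.observe(); print(s['tcp_pos'],s['ft_force'],s['opening'])
p,d=save('side','side2'); q,e=save('top','top2')
cv2.imwrite('pics/s2.png',np.hstack([cv2.resize(p[255:355,210:310],None,fx=4,fy=4,interpolation=3),cv2.resize(q[175:275,310:410],None,fx=4,fy=4,interpolation=3)])[:,:,::-1])
```

```text
[ 0.52319794 -0.10383155  0.03354847] [ 0.63883428  0.29216987 -1.16950402] 0.050654309330768206
```

View pics/s2.png

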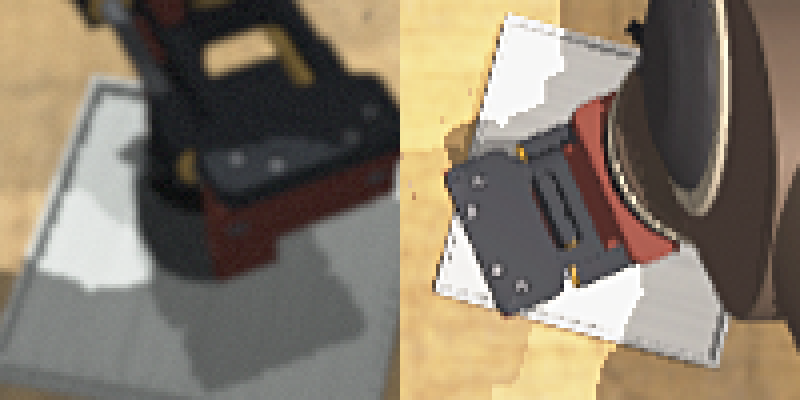

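The fingers are on the cell's sides with the cell between the pads, and the jar and eraser look untouched. I lift and carry it with a detour towards the robot, clear of the soldering iron handle at (0.59, 0.025, 0.19).

Emit:
apply_moves:
  targets:
    - [[0.4, 0, 0, -45, 0], [0.4, -10, 6, -85, 0], [0.4, -45, 24, -90, 0], [0.4, -85, 24, -90, 0], [0.4, -102, 24, -90, 0]]

```text
t: 4.62
tcp_pos: [0.4595, -0.0183, 0.1232]
ee_rot: [-2.63, 1.718, -0.0]
ft_force: [-0.1, 0.3, -1.0]
opening: 0.0505
```

Run:
```python
from h import *
s=robot.observe(); print(s['tcp_pos'],s['ft_force'],s['opening'],tool([.46,.12,.13]))
p,d=save('side','side3'); P=pts('side',d)
cv2.imwrite('pics/s3.png',cv2.resize(p[150:350,150:350],None,fx=3,fy=3,interpolation=3)[:,:,::-1])
```

```text
[ 0.45946493 -0.0183077   0.12323087] [-0.08189033  0.32660758 -0.95894671] 0.050465235960092426 [-126.4  -56.1   -6.8]
```

View pics/s3.png

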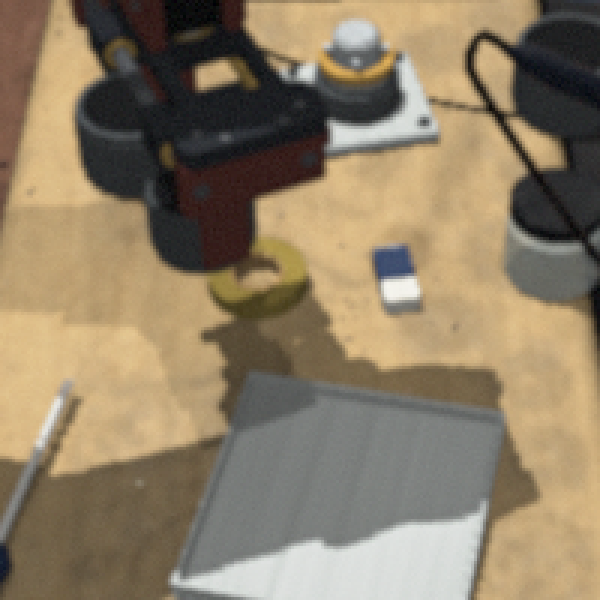

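The cell is held upright in the fingers, its edges at crop columns about 148 and 253. The tray is empty, and the tape, eraser and jar have not moved. From the visible edges I check the cell's offset in the gripper.

Run:
```python
from h import *
K,R,t=cam('side'); T=np.array([.4595,-.0183,.1232])
c=R@T+t; print('tcp px',proj('side',T), 'px/m',K[0,0]/c[2])
s=robot.observe(); Rt=cv2.Rodrigues(np.array(s['ee_rot']))[0]
for off in(-3,0,2,4):
    C=T+Rt@np.array([0,off/1000,-.008]) # mid of cell
    e=[proj('side',C+[.0265*k,0,0]) for k in(-1,1)]; print(off,((np.array(e)-150)*3).round(1).tolist())
b=proj('side',T+[0,0,-.010]); print(b)
```

```text
tcp px [217.75268925 223.73302407] px/m 671.5612788688973
-3 [[154.0, 208.5], [261.5, 206.5]]
0 [[148.3, 210.2], [255.9, 208.2]]
2 [[144.4, 211.4], [252.1, 209.4]]
4 [[140.6, 212.5], [248.3, 210.6]]
[218.23467104 228.65720116]
```

Emit:
apply_moves:
  targets:
    - [[0.4, -50, -15, 0, 0], [0.4, -95, -30, 0, 0], [0.4, -126, -56, 0, 0], [0.4, -150, -95, 0, 0], [0.4, -165, -115, 0, 0]]

```text
t: 5.3
tcp_pos: [0.5015, 0.1788, 0.1227]
ee_rot: [-2.629, 1.719, -0.0]
ft_force: [0.0, -0.3, -1.1]
opening: 0.0507
```

Run:
```python
from h import *
s=robot.observe(); print(s['tcp_pos'],s['joints'].round(2),s['ft_force'],tool([.539,.2222,.12]))
```

```text
[0.50152476 0.17879402 0.12269542] [-0.13  0.4  -0.38  1.91  0.19  0.87 -1.76] [ 0.04489132 -0.26183653 -1.05494758] [-24.7 -51.7   2.7]
```

Emit:
apply_moves:
  targets:
    - [[0.4, -13, -26, 0, 0], [0.4, -25, -52, 0, 0], [0.4, -25, -52, 15, 0], [0.4, -25, -52, 30, 0], [0.4, -25, -52, 38, 0]]

```text
t: 5.92
tcp_pos: [0.5364, 0.2195, 0.0832]
ee_rot: [2.626, -1.72, -0.002]
ft_force: [-1.0, -0.4, -1.2]
opening: 0.0508
```

Run:
```python
from h import *
s=robot.observe(); print(s['tcp_pos'],s['ft_force'],tool([.539,.2222,.0644]))
p,d=save('side','side4');q,e=save('top','top4')
cv2.imwrite('pics/s4.png',np.hstack([cv2.resize(p[120:220,210:310],None,fx=4,fy=4,interpolation=3),cv2.resize(q[160:260,145:245],None,fx=4,fy=4,interpolation=3)])[:,:,::-1])
```

```text
[0.53640362 0.21947893 0.08322509] [-0.97100879 -0.43232182 -1.21181027] [-1.5 -3.5 18.8]
```

View pics/s4.png

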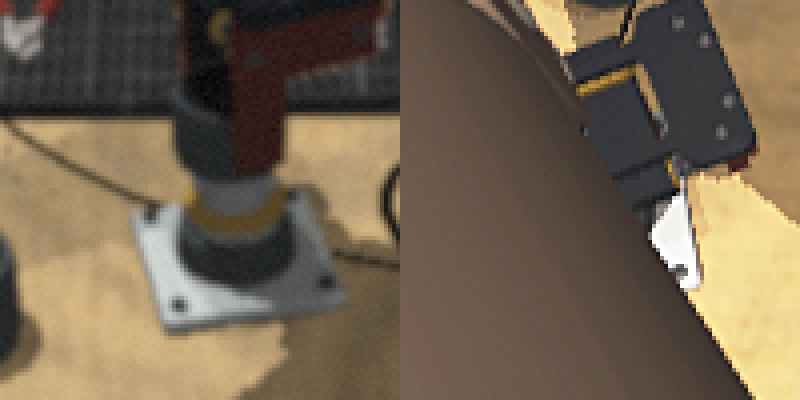

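The side crop shows the cell (columns 173 to 287) just above the spigot, with the seat ring at 187 to 288. The cell must go about 2.5 mm further in +x, which agrees with the computed remainder.

Run:
```python
from h import *
s=robot.observe(); print(s['tcp_pos'],s['ft_force'],tool([.539,.2222,.0644]))
```

```text
[0.53641752 0.21985698 0.0836494 ] [ 0.40312579  0.47943341 -1.06206659] [-1.1 -3.4 19.2]
```

Emit:
apply_moves:
  targets:
    - [[0.4, -1, -3.4, 0, 0], [0.4, -1, -3.4, 0, 0], [0.4, -1, -3.4, 5, 0], [0.4, -1, -3.4, 10, 0], [0.4, -1, -3.4, 12, 0]]

```text
t: 6.65
tcp_pos: [0.5397, 0.2232, 0.0725]
ee_rot: [2.628, -1.72, -0.001]
ft_force: [-0.3, -0.7, -0.5]
opening: 0.0504
```

Run:
```python
from h import *
s=robot.observe(); print(s['tcp_pos'],s['ft_force'],s['wrist_torque'],tool([.539,.2222,.0644]))
```

```text
[0.53970622 0.22323672 0.07248873] [-0.31271973 -0.68684212 -0.47348203] [-0.01099013 -0.0163726  -0.01270354] [0.7 1.1 8.1]
```

Emit:
apply_moves:
  targets:
    - [[0.4, 0.5, 0.8, 0, 0], [0.4, 0.5, 0.8, 2, 0], [0.4, 0.5, 0.8, 4, 0], [0.4, 0.5, 0.8, 6, 0], [0.4, 0.5, 0.8, 6, 0]]

```text
t: 7.28
tcp_pos: [0.5394, 0.223, 0.0669]
ee_rot: [-2.629, 1.72, 0.0]
ft_force: [0.1, 2.0, -1.5]
opening: 0.0507
```

Emit:
apply_moves:
  targets:
    - [[0.4, 0, 0, 1, 0], [0.4, 0, 0, 2, 0], [0.4, 0, 0, 2.5, 0], [0.4, 0, 0, 2.5, 0], [0.4, 0, 0, 2.5, 0]]

```text
t: 7.9
tcp_pos: [0.5395, 0.223, 0.0646]
ee_rot: [-2.628, 1.72, 0.0]
ft_force: [-0.2, 3.4, -0.2]
opening: 0.0506
```

Emit:
apply_moves:
  targets:
    - [[0.4, -0.7, -0.3, 1, 0], [0.4, -0.7, -0.3, 1.5, 0], [0.4, -0.7, -0.3, 1.5, 0], [0.4, -0.7, -0.3, 1.5, 0], [0.4, -0.7, -0.3, 1.5, 0]]

```text
t: 8.52
tcp_pos: [0.5397, 0.223, 0.0641]
ee_rot: [2.628, -1.721, 0.001]
ft_force: [-4.0, 0.7, 11.1]
opening: 0.05
```

Contact with the pins came at the expected height, with about 11 N. I turn in small steps, in the direction where joint 7 has range.

Emit:
apply_moves:
  targets:
    - [[0.4, -0.2, 0.5, 0, -2.5], [0.4, -0.2, 0.5, 0, -5], [0.4, -0.2, 0.5, 0, -7.5], [0.4, -0.2, 0.5, 0, -10], [0.4, -0.2, 0.5, 0, -10]]

```text
t: 9.15
tcp_pos: [0.5404, 0.224, 0.0641]
ee_rot: [-2.766, 1.483, -0.003]
ft_force: [1.4, 2.8, 6.1]
opening: 0.0508
```

Run:
```python
from h import *
s=robot.observe(); print(s['tcp_pos'],s['joints'].round(3),s['ft_force'],s['wrist_torque'])
```

```text
[0.54036581 0.22399622 0.06409039] [-0.188  0.555 -0.388  1.826  0.279  0.811 -1.701] [1.37055691 2.82059528 6.053377  ] [ 0.8092208  -0.23932326 -0.06803951]
```

Emit:
apply_moves:
  targets:
    - [[0.4, 0, 0, 0.4, -2.5], [0.4, 0, 0, 0.4, -5], [0.4, 0, 0, 0.4, -7.5], [0.4, 0, 0, 0.4, -10], [0.4, 0, 0, 0.4, -10]]

```text
t: 9.78
tcp_pos: [0.5396, 0.2238, 0.0633]
ee_rot: [-2.886, 1.237, -0.002]
ft_force: [0.1, 2.4, 6.2]
opening: 0.0505
```

Emit:
apply_moves:
  targets:
    - [[0.4, 0, 0, 0, -2.5], [0.4, 0, 0, 0, -5], [0.4, 0, 0, 0, -7.5], [0.4, 0, 0, 0, -10], [0.4, 0, 0, 0, -10]]

```text
t: 10.4
tcp_pos: [0.5388, 0.2235, 0.0623]
ee_rot: [-2.985, 0.979, 0.001]
ft_force: [1.7, 4.2, -0.5]
opening: 0.0508
```

Height fell and the vertical force vanished, so a keyway may have been found. I push down without turning to test it.

Emit:
apply_moves:
  targets:
    - [[0.4, 0, 0, 1, 0], [0.4, 0, 0, 2, 0], [0.4, 0, 0, 3, 0], [0.4, 0, 0, 3, 0], [0.4, 0, 0, 3, 0]]

```text
t: 11.02
tcp_pos: [0.5389, 0.224, 0.0596]
ee_rot: [-2.984, 0.98, 0.0]
ft_force: [1.5, 6.0, 0.8]
opening: 0.0503
```

Run:
```python
from h import *
s=robot.observe(); print(s['tcp_pos'],s['joints'].round(3),s['ft_force'],s['wrist_torque'],tool([.539,.2222,.0564]))
```

```text
[0.53886065 0.22402452 0.05955935] [-0.128  0.576 -0.472  1.826  0.344  0.821 -1.407] [1.53465385 6.00890608 0.79218109] [ 1.45869142 -0.35661928 -0.11066416] [1.2 1.4 3.2]
```

It dropped past the pins (0.0596 m, against 0.0641 m resting on them, at low force). I relieve the +y side load and push on to the seat.

Emit:
apply_moves:
  targets:
    - [[0.4, -0.4, -0.5, 1, 0], [0.4, -0.4, -0.5, 2, 0], [0.4, -0.4, -0.5, 3, 0], [0.4, -0.4, -0.5, 3.5, 0], [0.4, -0.4, -0.5, 3.5, 0]]

```text
t: 11.65
tcp_pos: [0.5388, 0.2242, 0.0562]
ee_rot: [-2.984, 0.981, 0.0]
ft_force: [0.9, 4.5, 4.2]
opening: 0.0503
```

Emit:
apply_moves:
  targets:
    - [[0.4, 0, 0, 1, 0], [0.4, 0, 0, 2, 0], [0.4, 0, 0, 3, 0], [0.4, 0, 0, 3, 0], [0.4, 0, 0, 3, 0]]

```text
t: 12.28
tcp_pos: [0.5388, 0.2242, 0.0534]
ee_rot: [-2.984, 0.981, -0.0]
ft_force: [0.1, 5.8, 6.3]
opening: 0.0505
```

Emit:
apply_moves:
  targets:
    - [[0.4, -0.2, -0.3, 1, 0], [0.4, -0.2, -0.3, 2, 0], [0.4, -0.2, -0.3, 3, 0], [0.4, -0.2, -0.3, 3.5, 0], [0.4, -0.2, -0.3, 3.5, 0]]

```text
t: 12.9
tcp_pos: [0.5389, 0.2243, 0.0503]
ee_rot: [2.984, -0.981, 0.001]
ft_force: [-1.5, 3.5, 10.9]
opening: 0.0503
```

Emit:
apply_moves:
  targets:
    - [[0.4, 0, 0, 0.5, 0], [0.4, 0, 0, 0.5, 0], [0.4, 0, 0, 0.5, 0], [0.4, 0, 0, 0.5, 0], [0.4, 0, 0, 0.5, 0]]

```text
t: 13.52
tcp_pos: [0.5389, 0.2243, 0.0503]
ee_rot: [2.984, -0.981, 0.001]
ft_force: [-2.7, 2.4, 14.9]
opening: 0.0508
```

The height stopped at 0.0503 m, where home was predicted at 0.0504 m, while the force rose to 15 N: it is on the stop. I take one last look.

Run:
```python
from h import *
p,d=save('side','side5'); q,e=save('top','top5')
s=robot.observe(); print(s['t'],s['tcp_pos'],s['ft_force'],s['opening'])
cv2.imwrite('pics/s5.png',np.hstack([cv2.resize(p[110:290,180:380],None,fx=2,fy=2,interpolation=3),cv2.resize(q[130:310,140:340],None,fx=2,fy=2,interpolation=3)])[:,:,::-1])
# home check: seen extent of cell underside row vs prediction
for z in(.040,.076): print(z,proj('side',[.5388,.2218-.0265,z]))
```

```text
13.625 [0.53893965 0.22428062 0.05031687] [-2.89601486  2.35407264 14.95432176] 0.05061946288971778
0.04 [269.22418135 179.33237257]
0.076 [269.03253337 163.84327089]
```

View pics/s5.png

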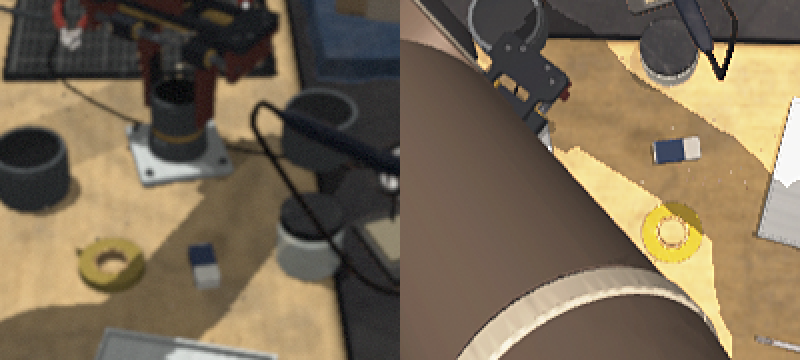

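The cell sits down on the thin brass ring. Its underside is at crop row about 137, which is image row 178.5, against 179.3 predicted for home. The tape, eraser and jar stand where they were. I hand in.

```bash
python3 -c "
from h import *
print(workorder.hand_in()); s=robot.observe(); print(s['t'],s['tcp_pos'],s['ft_force'],s['opening'])"
```

```text
the job is handed in; nothing more can be done
None
the job is handed in; nothing more can be done
```

The cell is on the bench mount, pushed fully home, and the gripper is still holding it down. I handed the job in at about 13.6 s of the 51 s allowed.

I picked the cell from the tray, carried it clear of the soldering iron and set it over the spigot. It rested on the pins at TCP z 0.064 m, and about 30° of turning brought it over them. I then pushed it down through the seat spring to the stop.

**Last checks that agreed:**
- **Height:** TCP height stayed at 0.0503 m, against 0.0504 m predicted for home, while the upward force rose from about 11 N to 15 N.
- **Side picture:** the cell's underside is at image row 178.5, against 179.3 predicted.
- **Bystanders:** the jar, tape roll and eraser are undisturbed in the pictures.

**Not fully in agreement:**
- **Grip opening:** it read 50.6 mm on the 53 mm collar. I did not find out why, but the grip held throughout.
- **Side load:** about 3–4 N remained on the spigot.
- **Camera views:** the two cameras differed by about 2 mm, so I used the average.

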